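# Shut and bolt a hinged plaster mould for pouring

## Task

The two-part casting mould stands open: make it ready for pouring by pushing its hinged upper leaf over and gently down until it lies fully shut on the case, then push both of its sliding bolts fully home into their keepers. Do it all with the fingertips or the outside of the fingers: pinch and lift nothing, do not let the leaf slam (the plaster chips), and do not shift the mould or disturb the things round it.

Things in the scene. Friction and masses are not known exactly. Their poses are not given: they have to be found in the camera images.
- mould: two-part casting mould loose on the bench, 5.7 kg: wooden case with a plaster half in it, and a hinged leaf. Case 230 mm along its x, y from -87 to +93 mm, 65 mm high. Origin on the underside, z up. Hinge line along x at the -y side; two steel keepers 29 mm high on the rim at the +y side. Its +y points to the robot's left, within 0.3 rad
- leaf (a joint): opening angle of the leaf, rad: 0 shut flat on the case's rim (hard stop), 1.57 upright, 2.25 the most; starts leaning back past upright, 1.7 to 2.1. Friction hinges (0.55 N m): it stays at whatever angle it is left and must be pushed all the way down, 4 to 9 N near the free edge
- leaf_hinge (a point): middle of the hinge line, 93 mm to the -y side of the mould's origin and 65 mm above its underside. The frame turns with the leaf: x along the hinge (the case's x), y from the hinge to the free edge, z out of the leaf's back (up when shut)
- leaf_edge (a point): middle of the free edge of the leaf's back (plywood side, on top when shut), 156 mm from the hinge line along the leaf, 12.5 mm out; when shut 77.5 mm above the mould's underside. Leaf: board 230 x 148 x 12 mm with 14.5 mm of plaster inside; on its back two bolts and, 60 mm from the hinge line, a pouring lip 54 mm across, 9 mm high. Frame as leaf_hinge
- bolt_near (a joint): how far the nearer bolt is shot, in m: 0 drawn back, 0.030 fully home in its keeper (hard stop); starts 0 to 0.007. It slides along the leaf towards its free edge (case +y when shut), takes 2 N and stays where it is left. A shot bolt will not let the leaf shut
- knob_near (a point): middle of the top of the nearer bolt's upright steel knob, head 15 mm across, at the tail of the rod, 31.6 mm above the leaf's back; case x = -75 mm. The rod ends 6 mm behind it (hinge side); behind that only flat hinge plates, 3 mm high. The rod's guide straps are ahead of it, 16 mm high. Frame as the leaf's: y to the free edge, z out of the back
- bolt_far (a joint): how far the farther bolt is shot, in m: 0 drawn back, 0.030 fully home in its keeper (hard stop); starts 0 to 0.007. It slides along the leaf towards its free edge (case +y when shut), takes 2 N and stays where it is left. A shot bolt will not let the leaf shut
- knob_far (a point): middle of the top of the farther bolt's upright steel knob, head 15 mm across, at the tail of the rod, 31.6 mm above the leaf's back; case x = +75 mm. The rod ends 6 mm behind it (hinge side); behind that only flat hinge plates, 3 mm high. The rod's guide straps are ahead of it, 16 mm high. Frame as the leaf's: y to the free edge, z out of the back
- rubber_bowl: bystander, leave alone: green rubber mixing bowl with set plaster in it, 126 mm across, 71 mm high; origin at the middle of its underside
- red_scraper: bystander, leave alone: red-handled scraper, 182 mm long, 18 mm high; origin at the middle of its underside
- tile_a: bystander, leave alone: white plaster test tile, 44 x 55 x 11 mm, lying beside the mould's free-edge side; origin at the middle of its underside
- tile_b: bystander, leave alone: white plaster test tile, 42 x 52 x 15 mm, lying beside the mould's free-edge side; origin at the middle of its underside
- brush_small: bystander, leave alone: flat brush with wooden handle, 184 x 40 x 16 mm; origin at the middle of its underside
- sanding_block: bystander, leave alone: cork sanding block, 66 x 110 x 31 mm, lying on the bench to the right; origin at the middle of its underside
- wedge_3: bystander, leave alone: small wooden wedge, 32 x 90 x 22 mm, lying on the bench to the right; origin at the middle of its underside

How it is judged:
By the outcome, as a careful person would: the job done as asked, in the order asked, and still so for the second after the job is handed in, with the robot touching nothing.
It also fails if it takes over 64 s, if anything falls off the work surface, if the arm or the gripper's body presses on something with over 40 N, if the wrist force passes 120 N, or if a joint passes its speed limit or range.

## Robot

A 6-joint arm with a two-finger parallel gripper is mounted at the origin on a cart in front of the work surface, level with it; the furniture and walls round the work are solid. World frame = base frame: x ahead of the robot, y to its left, z up, the work surface at z = 0. Lengths are in m, angles in rad, forces in N, time in s.
With the tool pointing down it reaches from about 0.3 to 0.875 m from the base axis. Payload 6.4 kg.
Tool frame: the origin (TCP) lies at the very end of the fingers, on their centre line; the grasp point (between the pads) lies 19 mm behind it; z points along the fingers, y is the line along which they close (so a half turn about z gives the same grasp; the last joint's range is limited). The gripper opens to 85 mm and grips with 20 to 120 N. Pads are 22 mm wide; open, the fingers measure 114 mm over their backs; the gripper's body (76 mm by 85 mm) begins 54 mm behind the grasp point. The pads swing forward as they close: fully open they stand 13 mm farther back than shut.
Start: joints at [1.057, 0.181, 1.607, -0, 1.354, -0.206], TCP at [0.174, 0.548, 0.198] pointing down, gripper open.
Joint ranges: [-2.99, 2.99], [-0.89, 2.07], [0.3, 2.58], [-1.14, 4.28], [0, 2.63], [-3.12, 3.12]. Speed limits (rad/s): [2.57, 2.57, 3.01, 3.14, 3.14, 3.14].

## Interface

Orientations are given as a unit quaternion [w, x, y, z].
In Python, from bench import ctrl gives the robot as it stands.
- The arm moves only by the tool jog_arm, never from a script. Its argument "series" is a list that holds one entry, the list of rows, each a list of 7 numbers: the shift along the tool's x, y, z in mm, then the turn, a rotation vector about the tool's x, y, z in rad, then the finger opening in mm, from 0 to 85.4. In form: [[[tx, ty, tz, rx, ry, rz, gripper], ...]]. A call has exactly 10 rows; each row shifts and turns the commanded pose from where the row before left it, along the tool's axes as they then stand; what a row does not reach is not made up. A row lasts 1/10 s, in which the tool goes at most 50 mm and 8.59 degrees, less where a joint would pass 70% of its speed; a pose out of reach is approached as far as the arm can. A call with a gripper value outside its range is refused whole. The fingers move at their own pace and stop on an object; the grip force is fixed at half the most. Time passes only in rows, so rows that do not move let the fingers close, or fill a call up. It gives the time, the measured TCP pose, the force, the opening and the grip force at its end, in the units of the state.
- ctrl.get_obs(): the state, without advancing time (a new reading comes with each control period).
- ctrl.camera(name): name is "side" or "top"; returns a dict with "frame" (420x560x3 uint8, blue, green, red), "z_map" (420x560 float32, m along the optical axis (not along the pixel's ray), 0 where there is no reading), "fx", "fy", "cx", "cy" (pixels), "xyz" and "rotation" of the camera in the world. Camera axes: x right, y down, z forward; pixel columns grow to the right and rows downward; lengths in m; the calibration is good to about 2 mm. A picture is of the moment at which its call begins.
- ctrl.hand_in(): hands the job in; it is judged then, once.
The state is a dict: "time_s": time; "q": joint angles; "dq": joint speeds; "joint_efforts": joint torques, N m; "eef_pos": TCP position; "eef_rot": TCP orientation; "wrist_force": force on the tool from outside, world axes, zero at the start; "torque": the same for the moment, N m; "opening": opening from 0.0 (shut) to 1.0 (fully open); "grasp_force": force on a finger pad.
Only numpy, scipy, OpenCV 4.12 (cv2) and the standard library are available. Lean on these libraries where they do the work, as an engineer would, in place of code of your own. Each camera call takes 0.05 s, during which the arm holds its last target. There are 200 camera calls.

## Working session

There is one attempt and no reset: what is moved stays moved. The work goes in short steps, Python scripts to look and compute and a tool call to move; the robot and the scene stay as the last step left them, time stands still between calls to the robot, and variables do not carry over. Pictures are saved under pics/ and viewed, at most 10 in all, crops included, and the job is handed in when it is done.

Besides the shell and the picture viewer there is one more tool, called after ">>>" by a JSON object that holds its "name" and its "arguments". jog_arm: Moves the arm, as the interface text tells. Its arguments: {"type":"object","properties":{"series":{"type":"array"}},"required":["series"]}

```bash
mkdir -p pics; cat > h.py <<'E'
import numpy as np,cv2
from bench import ctrl
from scipy.spatial.transform import Rotation as R
def cam(n):
    c=ctrl.camera(n); r=np.array(c['rotation'],float)
    if r.shape!=(3,3): r=R.from_quat(np.roll(r.ravel(),-1)).as_matrix()
    z=c['z_map']; v,u=np.mgrid[:z.shape[0],:z.shape[1]]
    P=np.stack([(u-c['cx'])/c['fx']*z,(v-c['cy'])/c['fy']*z,z],-1)@r.T+np.array(c['xyz'])
    P[z<=0]=np.nan
    return c,P
E
python3 - <<'E'
from h import *
o=ctrl.get_obs(); print({k:np.round(v,3) for k,v in o.items()})
for n in('top','side'):
    c,P=cam(n); cv2.imwrite(f'pics/{n}0.png',c['frame']); np.save(n+'.npy',P); print(n,c['xyz'],c['rotation'],c['fx'],c['cx'],c['cy'])
E
```

```text
{'time_s': np.float64(0.0), 'q': array([ 1.057,  0.182,  1.608, -0.   ,  1.354, -0.206]), 'dq': array([-0.   , -0.001,  0.   ,  0.   ,  0.   ,  0.   ]), 'joint_efforts': array([ 2.0000e-03, -4.4487e+01, -3.5134e+01, -0.0000e+00,  9.0000e-03,
        0.0000e+00]), 'eef_pos': array([0.174, 0.547, 0.197]), 'eef_rot': array([-0.   ,  0.153,  0.988, -0.001]), 'wrist_force': array([-0.29 ,  0.209, -0.75 ]), 'torque': array([-0.033, -0.004,  0.006]), 'grasp_force': np.float64(0.0), 'opening': np.float64(0.999)}
top [ 0.37460981 -0.04059326  1.47208376] [ 0.03039516 -0.70412976  0.70881016 -0.0294207 ] 505.04876979959283 281.88865197848247 212.29036605883024
side [ 0.51409599 -1.31438785  0.82778993] [-0.49792379  0.86717418 -0.00526415 -0.00728936] 490.6649681800142 284.5774994156499 204.66638915970665
```

View pics/top0.png

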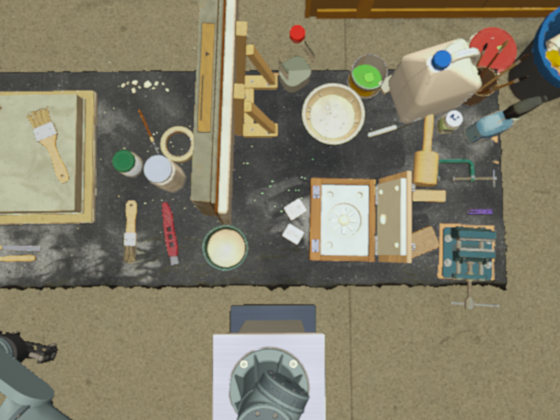

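View pics/side0.png

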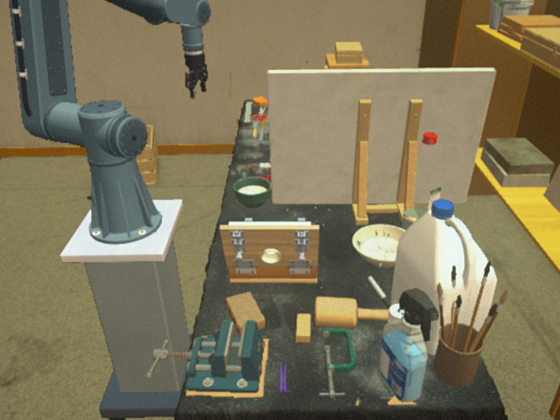

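The top view shows the open mould at px (310–412, 178–262), with the leaf on its right leaning away and the tiles on its left. A tall panel is at px (195–240, 0–215). The side view shows the leaf's back at (220–320, 222–282), with the pouring lip at (270, 256) and knobs towards the hinge.

```bash
python3 - <<'E'
from h import *
T=np.load('top.npy');S=np.load('side.npy')
# case: wooden outline at z~.065
sub=T[170:275,300:390]; m=(sub[...,2]>.05)&(sub[...,2]<.085)
p=sub[m]; print('n',len(p),p.min(0),p.max(0),np.median(p[:,2]))
r=cv2.minAreaRect((p[:,:2]*1000).astype(np.float32)); print('rect',r,np.round(cv2.boxPoints(r)))
# leaf back plane from side
L=S[228:285,215:325].reshape(-1,3); L=L[(L[:,2]>.08)&(L[:,2]<.25)&(abs(L[:,0]-np.nanmedian(L[:,0]))<.15)]
rng=np.random.default_rng(0);best=0
for _ in range(500):
    a=L[rng.choice(len(L),3,False)]; n=np.cross(a[1]-a[0],a[2]-a[0]); n/=np.linalg.norm(n)+1e-12
    k=abs((L-a[0])@n)<.003
    if k.sum()>best: best=k.sum();bk=k
q=L[bk]; c=q.mean(0); n=np.linalg.svd(q-c,full_matrices=False)[2][2]; n*=-np.sign(n[1])
print('leaf plane',best,len(L),c,n,'x',q[:,0].min(),q[:,0].max(),'zmax',q[:,2].max())
hz=np.cross([0,0,1],n);hz/=np.linalg.norm(hz);print('hinge dir',hz,'yaw',np.arctan2(-hz[1],-hz[0]) if hz[0]<0 else np.arctan2(hz[1],hz[0]),'tilt theta',np.pi/2+np.arcsin(-n[2]))
# knobs: points off plane
d=(L-c)@n; k=(d>.024)&(d<.04); print('knob pts'); 
kp=L[k]; 
for s in(kp[:,0]<c[0],kp[:,0]>=c[0]): print(s.sum(),np.median(kp[s],0),np.median(d[k][s]))
pan=T[0:225,185:245]; pp=pan[pan[...,2]>.15]; print('panel',pp.min(0),pp.max(0))
E
```

```text
n 2207 [ 0.35671943 -0.31463234  0.05000219] [ 0.59070961 -0.11363804  0.08481757] 0.06585755847114338
rect ((473.327392578125, -213.92315673828125), (194.94491577148438, 230.8391571044922), 88.33499908447266) [[ 355. -308.]
 [ 586. -315.]
 [ 592. -120.]
 [ 361. -113.]]
leaf plane 2686 3439 [ 0.46961349 -0.34722816  0.15244393] [-0.02857637 -0.95669612 -0.28968246] x 0.3533520758234161 0.5837468923641219 zmax 0.21384534475547634
hinge dir [ 0.99955419 -0.02985654  0.        ] yaw -0.02986097361204505 tilt theta 1.8646913855895324
knob pts
30 [ 0.39368991 -0.36851526  0.13245112] 0.028992513535996987
25 [ 0.54248406 -0.37224837  0.12801145] 0.029277382290776442
panel [0.4588843  0.04280269 0.15006107] [1.02943326 0.17256978 0.46407896]
```

>>> {"name": "jog_arm", "arguments": {"series": [[[0, 0, -13, 0, 0, 0.1293, 0], [0, 0, -13, 0, 0, 0.1293, 0], [0, 0, -13, 0, 0, 0.1293, 0], [0, 0, -13, 0, 0, 0.1293, 0], [0, 0, -13, 0, 0, 0.1293, 0], [0, 0, -13, 0, 0, 0.1293, 0], [0, 0, -13, 0, 0, 0.1293, 0], [0, 0, -13, 0, 0, 0.1293, 0], [0, 0, -13, 0, 0, 0.1293, 0], [0, 0, -13, 0, 0, 0.1293, 0]]]}}

```text
time_s: 1.1
eef_pos: [0.1741, 0.5477, 0.3282]
eef_rot: [0.0, 0.719, 0.694, -0.001]
wrist_force: [-0.1, -0.4, -0.7]
opening: 0.0
grasp_force: 0.0
```

>>> {"name": "jog_arm", "arguments": {"series": [[[-29.4, 13.5, 0, 0, 0, 0, 0], [-29.4, 13.5, 0, 0, 0, 0, 0], [-29.4, 13.5, 0, 0, 0, 0, 0], [-29.4, 13.5, 0, 0, 0, 0, 0], [-29.4, 13.5, 0, 0, 0, 0, 0], [-29.4, 13.5, 0, 0, 0, 0, 0], [-29.4, 13.5, 0, 0, 0, 0, 0], [-29.4, 13.5, 0, 0, 0, 0, 0], [-29.4, 13.5, 0, 0, 0, 0, 0], [-29.4, 13.5, 0, 0, 0, 0, 0]]]}}

```text
time_s: 2.1
eef_pos: [0.3004, 0.2488, 0.328]
eef_rot: [-0.0, 0.718, 0.697, -0.0]
wrist_force: [0.2, 0.1, 0.5]
opening: 0.001
grasp_force: 0.0
```

>>> {"name": "jog_arm", "arguments": {"series": [[[-28, 4, 0, 0, 0, 0, 0], [-28, 4, 0, 0, 0, 0, 0], [-28, 4, 0, 0, 0, 0, 0], [-28, 4, 0, 0, 0, 0, 0], [-28, 4, 0, 0, 0, 0, 0], [-28, 4, 0, 0, 0, 0, 0], [-28, 4, 0, 0, 0, 0, 0], [-28, 4, 0, 0, 0, 0, 0], [-28, 4, 0, 0, 0, 0, 0], [-28, 4, 0, 0, 0, 0, 0]]]}}

```text
time_s: 3.1
eef_pos: [0.3316, -0.0321, 0.3281]
eef_rot: [-0.0, 0.718, 0.696, 0.0]
wrist_force: [0.5, -0.4, 0.3]
opening: -0.002
grasp_force: 0.0
```

>>> {"name": "jog_arm", "arguments": {"series": [[[-40, 10, 0, 0, 0, 0, 0], [-40, 10, 0, 0, 0, 0, 0], [-40, 10, 0, 0, 0, 0, 0], [-40, 10, 0, 0, 0, 0, 0], [-40, 10, 0, 0, 0, 0, 0], [-40, 10, 0, 0, 0, 0, 0], [-40, 10, 0, 0, 0, 0, 0], [-40, 10, 0, 0, 0, 0, 0], [-40, 10, 0, 0, 0, 0, 0], [-40, 10, 0, 0, 0, 0, 0]]]}}

```text
time_s: 4.1
eef_pos: [0.4198, -0.4353, 0.3276]
eef_rot: [-0.0, 0.718, 0.696, 0.0]
wrist_force: [0.0, 0.2, 0.9]
opening: 0.001
grasp_force: 0.0
```

>>> {"name": "jog_arm", "arguments": {"series": [[[0, 5, 0, 0, 0, 0, 0], [0, 5, 15, 0, 0, 0, 0], [0, 5, 19, 0, 0, 0, 0], [0, 5, 19, 0, 0, 0, 0], [0, 5, 19, 0, 0, 0, 0], [0, 5, 19, 0, 0, 0, 0], [0, 5, 19, 0, 0, 0, 0], [0, 5, 19, 0, 0, 0, 0], [15, 5, 19, 0, 0, 0, 0], [20, 5, 0, 0, 0, 0, 0]]]}}

```text
time_s: 5.1
eef_pos: [0.4694, -0.3967, 0.1762]
eef_rot: [-0.003, 0.718, 0.696, 0.0]
wrist_force: [-0.3, 0.8, -0.2]
opening: -0.003
grasp_force: 0.0
```

>>> {"name": "jog_arm", "arguments": {"series": [[[6, 0, 0, 0, 0, 0, 0], [6, 0, 0, 0, 0, 0, 0], [6, 0, 0, 0, 0, 0, 0], [6, 0, 0, 0, 0, 0, 0], [6, 0, 0, 0, 0, 0, 0], [6, 0, 0, 0, 0, 0, 0], [4, 0, 0, 0, 0, 0, 0], [4, 0, 0, 0, 0, 0, 0], [2, 0, 0, 0, 0, 0, 0], [2, 0, 0, 0, 0, 0, 0]]]}}

```text
time_s: 6.1
eef_pos: [0.4725, -0.3527, 0.1807]
eef_rot: [0.001, 0.718, 0.696, -0.0]
wrist_force: [-0.8, -2.2, 2.2]
opening: 0.0
grasp_force: 1.4
```

```bash
python3 - <<'E'
import numpy as np
h=np.array([-.305,.065])
th=np.r_[np.linspace(1.62,.35,41)]
r=np.interp(th,[.35,1.5],[.140,.115])
P=h+np.c_[r*np.cos(th)-.0125*np.sin(th)-.011,r*np.sin(th)+.0125*np.cos(th)]
P=np.vstack([[-.352,.181],P]); D=np.diff(P,axis=0)*1000
for i in range(len(D)): print(i,np.round(th[i],2),np.round(P[i+1],3),'tx %.1f tz %.1f'%(D[i,0],-D[i,1]))
E
```

```text
0 1.62 [-0.334  0.179] tx 17.9 tz 1.8
1 1.59 [-0.331  0.18 ] tx 3.6 tz -0.5
2 1.56 [-0.327  0.18 ] tx 3.7 tz -0.4
3 1.52 [-0.323  0.18 ] tx 3.7 tz -0.3
4 1.49 [-0.32   0.181] tx 3.7 tz -0.3
5 1.46 [-0.316  0.182] tx 3.8 tz -0.7
6 1.43 [-0.312  0.182] tx 3.8 tz -0.6
7 1.4 [-0.308  0.183] tx 3.8 tz -0.5
8 1.37 [-0.304  0.183] tx 3.9 tz -0.4
9 1.33 [-0.3    0.183] tx 3.9 tz -0.2
10 1.3 [-0.296  0.183] tx 3.9 tz -0.1
11 1.27 [-0.292  0.183] tx 4.0 tz 0.0
12 1.24 [-0.289  0.183] tx 4.0 tz 0.2
13 1.21 [-0.285  0.183] tx 4.0 tz 0.3
14 1.18 [-0.281  0.182] tx 4.0 tz 0.4
15 1.14 [-0.277  0.182] tx 4.0 tz 0.6
16 1.11 [-0.273  0.181] tx 4.0 tz 0.7
17 1.08 [-0.269  0.18 ] tx 4.0 tz 0.8
18 1.05 [-0.265  0.179] tx 4.0 tz 1.0
19 1.02 [-0.261  0.178] tx 4.0 tz 1.1
20 0.99 [-0.257  0.177] tx 4.0 tz 1.2
21 0.95 [-0.253  0.176] tx 3.9 tz 1.4
22 0.92 [-0.249  0.174] tx 3.9 tz 1.5
23 0.89 [-0.245  0.173] tx 3.9 tz 1.7
24 0.86 [-0.241  0.171] tx 3.8 tz 1.8
25 0.83 [-0.237  0.169] tx 3.8 tz 1.9
26 0.79 [-0.234  0.167] tx 3.7 tz 2.1
27 0.76 [-0.23   0.165] tx 3.7 tz 2.2
28 0.73 [-0.226  0.162] tx 3.6 tz 2.3
29 0.7 [-0.223  0.16 ] tx 3.6 tz 2.5
30 0.67 [-0.219  0.157] tx 3.5 tz 2.6
31 0.64 [-0.216  0.154] tx 3.4 tz 2.7
32 0.6 [-0.212  0.152] tx 3.4 tz 2.8
33 0.57 [-0.209  0.149] tx 3.3 tz 3.0
34 0.54 [-0.206  0.146] tx 3.2 tz 3.1
35 0.51 [-0.203  0.142] tx 3.1 tz 3.2
36 0.48 [-0.2    0.139] tx 3.0 tz 3.3
37 0.45 [-0.197  0.136] tx 2.9 tz 3.4
38 0.41 [-0.194  0.132] tx 2.8 tz 3.5
39 0.38 [-0.191  0.128] tx 2.7 tz 3.6
40 0.35 [-0.189  0.125] tx 2.6 tz 3.8
```

>>> {"name": "jog_arm", "arguments": {"series": [[[4, 0, 0, 0, 0, 0, 0], [4, 0, 0, 0, 0, 0, 0], [4, 0, 0, 0, 0, 0, 0], [4, 0, 0, 0, 0, 0, 0], [4, 0, 0, 0, 0, 0, 0], [4, 0, 0, 0, 0, 0, 0], [4, 0, 0, 0, 0, 0, 0], [4, 0, 0, 0, 0, 0, 0], [4, 0, 0, 0, 0, 0, 0], [4, 0, 0, 0, 0, 0, 0]]]}}

```text
time_s: 7.1
eef_pos: [0.4734, -0.3118, 0.18]
eef_rot: [-0.0, 0.718, 0.696, 0.0]
wrist_force: [0.4, -0.7, 0.3]
opening: -0.003
grasp_force: 0.0
```

>>> {"name": "jog_arm", "arguments": {"series": [[[4, 0, -0.5, 0, 0, 0, 0], [4, 0, -0.5, 0, 0, 0, 0], [4, 0, -0.2, 0, 0, 0, 0], [4, 0, -0.2, 0, 0, 0, 0], [4, 0, 0, 0, 0, 0, 0], [4, 0, 0, 0, 0, 0, 0], [4, 0, 0.2, 0, 0, 0, 0], [4, 0, 0.3, 0, 0, 0, 0], [4, 0, 0.4, 0, 0, 0, 0], [4, 0, 0.6, 0, 0, 0, 0]]]}}

```text
time_s: 8.1
eef_pos: [0.4747, -0.2721, 0.1802]
eef_rot: [0.0, 0.718, 0.696, -0.0]
wrist_force: [-0.6, -0.3, -0.6]
opening: 0.003
grasp_force: 0.0
```

```bash
cat > leaf.py <<'E'
from h import *
def state(fn=None):
    c,T=cam('top'); d,S=cam('side')
    if fn: cv2.imwrite(fn,np.hstack([cv2.resize(c['frame'][150:290,270:440],None,fx=2.2,fy=2.2)[:308],cv2.resize(d['frame'][170:310,190:360],None,fx=2.2,fy=2.2)[:308]]))
    return c,T,d,S
E
python3 - <<'E'
from leaf import *
c,T,d,S=state('pics/a1.png'); o=ctrl.get_obs(); print(o['wrist_force'],o['torque'],o['eef_pos'])
E
```

```text
[ 0.12354985 -0.39697529  0.8744503 ] [ 0.03659215 -0.02116792  0.03197748] [ 0.47471633 -0.27178408  0.18008504]
```

View pics/a1.png

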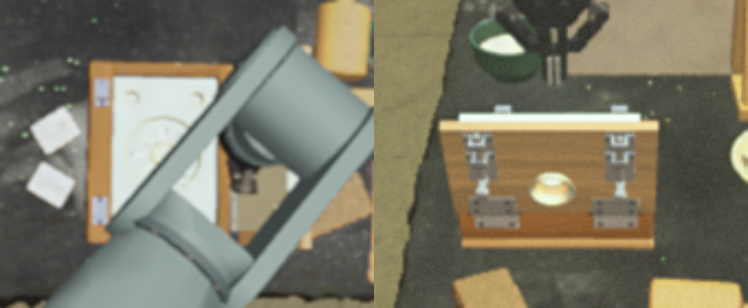

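The leaf still leans, and the fingers (right crop, about (555, 60)) seem to be beyond its free edge. I'll measure the angle.

```bash
cat >> leaf.py <<'E'
def angle(S):
    L=S[200:290,215:325].reshape(-1,3); L=L[(L[:,2]>.075)&(L[:,2]<.25)&(L[:,1]<-.08)&(L[:,1]>-.42)&(L[:,0]>.36)&(L[:,0]<.58)]
    rng=np.random.default_rng(0);best=0
    for _ in range(500):
        a=L[rng.choice(len(L),3,False)]; n=np.cross(a[1]-a[0],a[2]-a[0]); n/=np.linalg.norm(n)+1e-12
        if abs(n[0])>.15: continue
        k=abs((L-a[0])@n)<.003
        if k.sum()>best: best=k.sum();bk=k
    q=L[bk]; c=q.mean(0); n=np.linalg.svd(q-c,full_matrices=False)[2][2]
    if n[1]>0 and abs(n[1])>.3 or n[2]<0 and abs(n[1])<=.3: n=-n
    return np.pi/2+np.arcsin(np.clip(-n[2],-1,1)),best,len(L),c,n,q[:,1:].min(0),q[:,1:].max(0)
E
python3 - <<'E'
from leaf import *
c,S=cam('side'); print(angle(S))
s=S[195:225,200:335].reshape(-1,3); s=s[(s[:,2]>.1)&(s[:,2]<.4)&(abs(s[:,0]-.47)<.13)]
print(s[::60].round(3))
E
```

```text
(np.float64(1.8667907095903942), np.int64(2678), 4062, array([ 0.47123045, -0.34650659,  0.15005699]), array([-0.02575632, -0.95616573, -0.29169113]), array([-0.37010473,  0.07506502]), array([-0.31905335,  0.21433188]))
[[ 0.461 -0.284  0.254]
 [ 0.46  -0.281  0.238]
 [ 0.462 -0.277  0.222]
 [ 0.44  -0.338  0.212]
 [ 0.389 -0.343  0.214]
 [ 0.532 -0.343  0.211]
 [ 0.482 -0.344  0.21 ]]
```

```bash
python3 - <<'E'
from leaf import *
c,S=cam('side'); o=ctrl.get_obs(); print(o['eef_pos'],o['eef_rot'],o['q'],o['opening'])
r=np.array(c['rotation']);r=R.from_quat(np.roll(r,-1)).as_matrix()
for p in ([.475,-.283,.18],[.475,-.283,.22],[.475,-.362,.211]):
    q=r.T@(np.array(p)-c['xyz']); print(p,c['fx']*q[0]/q[2]+c['cx'],c['fy']*q[1]/q[2]+c['cy'])
for v in range(188,228,2):
    print(v,c['frame'][v,268:280:2].mean(1).astype(int),S[v,272].round(3))
s=c['frame'][150:240,215:330]; cv2.imwrite('pics/a2.png',cv2.resize(s,None,fx=6,fy=6))
E
```

```text
[ 0.47475754 -0.27235278  0.18021867] [ 6.53954572e-05  7.17579554e-01  6.96476546e-01 -1.81545306e-05] [-7.37726425e-01  1.36146937e-01  1.69576931e+00 -4.59795462e-05
  1.30954814e+00 -7.07869285e-01] -2.2429118993107348e-05
[0.475, -0.283, 0.18] 272.71597227625045 220.8241089529322
[0.475, -0.283, 0.22] 272.22310319221015 206.94254366274785
[0.475, -0.362, 0.211] 271.6626554778632 227.66920108263233
188 [ 48  69 132  53  49  64] [0.462 0.101 0.066]
190 [51 63 83 53 53 55] [ 0.476 -0.284  0.268]
192 [52 59 56 57 55 52] [ 0.476 -0.286  0.263]
194 [ 50  63  66  47  54 120] [ 0.476 -0.287  0.258]
196 [ 89 139 126 106  49 137] [ 0.475 -0.283  0.251]
198 [ 88 128 109 103  57 136] [ 0.475 -0.281  0.244]
200 [ 76 129 108 104  52 140] [ 0.475 -0.284  0.24 ]
202 [ 76 125  97 102  52 139] [ 0.475 -0.281  0.233]
204 [ 76 129  95 103  55  88] [ 0.475 -0.28   0.227]
206 [ 80 130  97 115  69  83] [ 0.475 -0.284  0.223]
208 [ 86 113  88 117  84  84] [ 0.474 -0.283  0.217]
210 [80 86 80 90 83 81] [0.461 0.066 0.003]
212 [79 86 83 79 84 85] [0.461 0.056 0.001]
214 [84 86 86 80 83 83] [0.461 0.04  0.003]
216 [81 86 82 85 83 89] [0.461 0.029 0.002]
218 [83 86 83 85 80 80] [0.462 0.014 0.004]
220 [82 86 87 87 91 92] [0.462 0.006 0.002]
222 [240 240 240 241 241 245] [ 0.475 -0.339  0.212]
224 [245 244 245 246 247 245] [ 0.476 -0.348  0.212]
226 [204 203 202 205 205 206] [ 0.476 -0.357  0.212]
```

View pics/a2.png

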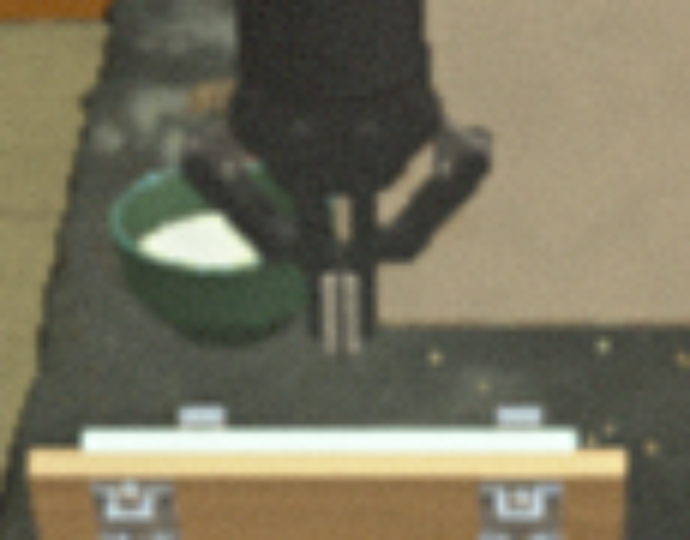

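The right crop shows the fingertips ending at about row 208.7 of the full image. That puts them at z ≈ 0.214, some 34 mm above the reported TCP, so they skimmed over the leaf edge. The leaf is unmoved at 1.867 rad. I'll go back behind it and work 34 mm lower.

>>> {"name": "jog_arm", "arguments": {"series": [[[0, 0, -20, 0, 0, 0, 0], [0, 0, -20, 0, 0, 0, 0], [-10, 0, 0, 0, 0, 0, 0], [-25, 0, 0, 0, 0, 0, 0], [-25, 0, 0, 0, 0, 0, 0], [-25, -1, 0, 0, 0, 0, 0], [-25, -1, 0, 0, 0, 0, 0], [-25, 0, 0, 0, 0, 0, 0], [-13, 0, 0, 0, 0, 0, 0], [0, 0, 0, 0, 0, 0, 0]]]}}

```text
time_s: 9.3
eef_pos: [0.4675, -0.4218, 0.2191]
eef_rot: [-0.001, 0.718, 0.696, -0.0]
wrist_force: [0.0, 0.6, 0.4]
opening: 0.004
grasp_force: 0.0
```

>>> {"name": "jog_arm", "arguments": {"series": [[[0, 0, 5, 0, 0, 0, 0], [0, 0, 10, 0, 0, 0, 0], [0, 0, 10, 0, 0, 0, 0], [0, 0, 10, 0, 0, 0, 0], [0, 0, 10, 0, 0, 0, 0], [0, 0, 10, 0, 0, 0, 0], [0, 0, 10, 0, 0, 0, 0], [0, 0, 10, 0, 0, 0, 0], [0, 0, 5, 0, 0, 0, 0], [0, 0, 0, 0, 0, 0, 0]]]}}

```text
time_s: 10.3
eef_pos: [0.4679, -0.4198, 0.139]
eef_rot: [-0.001, 0.718, 0.696, 0.0]
wrist_force: [0.3, 0.2, -0.3]
opening: -0.003
grasp_force: 0.0
```

```bash
python3 - <<'E'
from leaf import *
c,S=cam('side'); o=ctrl.get_obs(); print(o['eef_pos'],o['wrist_force'])
for v in range(200,270,3): print(v,c['frame'][v,262:284:3].mean(1).astype(int),S[v,270].round(3))
E
```

```text
[ 0.46816605 -0.42017882  0.13981868] [ 0.3608787  -0.75698038 -0.23665178]
200 [52 46 53 54 55 52 52 78] [ 0.478 -0.458  0.339]
203 [50 50 48 51 50 52 56 73] [ 0.477 -0.456  0.331]
206 [50 50 51 48 52 54 59 59] [ 0.477 -0.458  0.325]
209 [49 44 53 49 50 56 56 54] [ 0.477 -0.455  0.317]
212 [51 51 48 48 55 56 53 54] [ 0.477 -0.458  0.311]
215 [46 51 48 45 44 49 50 64] [ 0.476 -0.456  0.303]
218 [53 47 48 55 48 51 55 55] [ 0.475 -0.433  0.281]
221 [60 46 49 54 60 54 45 85] [ 0.475 -0.44   0.278]
224 [ 49  46  49  52  52  52  51 251] [ 0.475 -0.437  0.269]
227 [ 48  50  51  42  47  52 191 155] [ 0.475 -0.436  0.261]
230 [49 49 44 52 49 90 93 45] [ 0.474 -0.439  0.255]
233 [ 48  54 108  53  74  93  50  48] [ 0.474 -0.438  0.247]
236 [44 46 89 42 59 65 58 52] [ 0.474 -0.44   0.241]
239 [49 50 84 48 55 54 56 54] [ 0.473 -0.433  0.228]
242 [ 46  51  52  52  46  56  55 115] [ 0.473 -0.432  0.219]
245 [ 56 126 151  63  87 104 103 103] [ 0.473 -0.431  0.211]
248 [ 58 131  98  73  96 110 112 113] [ 0.473 -0.433  0.204]
251 [ 64 127  88  76 139 212 116 117] [ 0.472 -0.431  0.195]
254 [ 76 127  84  78 150 153 147 110] [ 0.472 -0.434  0.188]
257 [210 160  73 172 195 169 122 105] [ 0.472 -0.431  0.178]
260 [143 243 244 240 228 184 116 102] [ 0.467 -0.332  0.096]
263 [100 103 135 154 126 103 102 100] [ 0.466 -0.324  0.081]
266 [104  95  96 100  95  93  93  95] [ 0.466 -0.323  0.071]
269 [98 97 93 92 98 98 95 95] [ 0.464 -0.301  0.044]
```

>>> {"name": "jog_arm", "arguments": {"series": [[[10, 0, 0, 0, 0, 0, 0], [10, 0, 0, 0, 0, 0, 0], [10, 0, 0, 0, 0, 0, 0], [8, 0, 0, 0, 0, 0, 0], [6, 0, 0, 0, 0, 0, 0], [5, 0, 0, 0, 0, 0, 0], [5, 0, 0, 0, 0, 0, 0], [5, 0, 0, 0, 0, 0, 0], [5, 0, 0, 0, 0, 0, 0], [5, 0, 0, 0, 0, 0, 0]]]}}

```text
time_s: 11.35
eef_pos: [0.4711, -0.3562, 0.1448]
eef_rot: [0.005, 0.718, 0.696, -0.003]
wrist_force: [-9.0, -9.2, 20.3]
opening: -0.006
grasp_force: 4.2
```

```bash
python3 - <<'E'
from leaf import *
c,S=cam('side'); o=ctrl.get_obs(); print(o['eef_pos'],o['wrist_force']); print(angle(S))
E
```

```text
[ 0.47133132 -0.35553839  0.14495843] [-5.19962419 -7.95573102 13.81519701]
(np.float64(1.7356327213974188), np.int64(2790), 4444, array([ 0.47118977, -0.33443151,  0.14868816]), array([-0.02639565, -0.986092  , -0.16409095]), array([-0.3529026 ,  0.07504717]), array([-0.31769907,  0.24913012]))
```

```bash
python3 - <<'E'
from leaf import *
c,S=cam('side'); s=c['frame'][165:265,210:330]; cv2.imwrite('pics/a3.png',cv2.resize(s,None,fx=6,fy=6,interpolation=cv2.INTER_CUBIC))
for v in range(195,262,2): print(v,[tuple(S[v,u,1:].round(3)) for u in (262,267,271,275,280)])
E
```

```text
195 [(np.float64(-0.393), np.float64(0.315)), (np.float64(-0.393), np.float64(0.315)), (np.float64(-0.389), np.float64(0.312)), (np.float64(-0.388), np.float64(0.312)), (np.float64(-0.364), np.float64(0.298))]
197 [(np.float64(-0.387), np.float64(0.307)), (np.float64(-0.391), np.float64(0.309)), (np.float64(-0.391), np.float64(0.309)), (np.float64(-0.367), np.float64(0.295)), (np.float64(-0.364), np.float64(0.293))]
199 [(np.float64(-0.366), np.float64(0.29)), (np.float64(-0.367), np.float64(0.29)), (np.float64(-0.366), np.float64(0.289)), (np.float64(-0.367), np.float64(0.29)), (np.float64(-0.364), np.float64(0.288))]
201 [(np.float64(-0.366), np.float64(0.285)), (np.float64(-0.367), np.float64(0.285)), (np.float64(-0.364), np.float64(0.283)), (np.float64(-0.369), np.float64(0.286)), (np.float64(-0.364), np.float64(0.283))]
203 [(np.float64(-0.373), np.float64(0.284)), (np.float64(-0.364), np.float64(0.278)), (np.float64(-0.367), np.float64(0.28)), (np.float64(-0.377), np.float64(0.285)), (np.float64(-0.366), np.float64(0.279))]
205 [(np.float64(-0.375), np.float64(0.28)), (np.float
[... 5304 characters left out ...]
t64(-0.324), np.float64(0.105)), (np.float64(-0.337), np.float64(0.114))]
257 [(np.float64(-0.333), np.float64(0.107)), (np.float64(-0.33), np.float64(0.104)), (np.float64(-0.327), np.float64(0.102)), (np.float64(-0.332), np.float64(0.105)), (np.float64(-0.324), np.float64(0.099))]
259 [(np.float64(-0.328), np.float64(0.096)), (np.float64(-0.333), np.float64(0.1)), (np.float64(-0.329), np.float64(0.097)), (np.float64(-0.336), np.float64(0.102)), (np.float64(-0.323), np.float64(0.092))]
261 [(np.float64(-0.321), np.float64(0.086)), (np.float64(-0.321), np.float64(0.085)), (np.float64(-0.323), np.float64(0.086)), (np.float64(-0.324), np.float64(0.087)), (np.float64(-0.322), np.float64(0.085))]
```

View pics/a3.png

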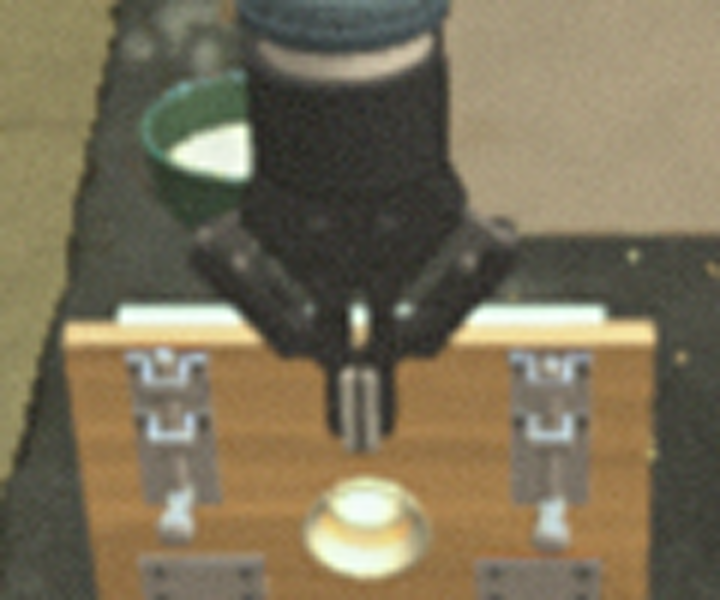

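The side crop shows the stubby fingers, with their tips at full-image (270, 240) and z ≈ 0.183. The gripper body sits right on the leaf's top edge, which explains the upward force. Only about 40 mm of finger is usable, so I'll back off, rise 17 mm and push with the tips near the edge.

>>> {"name": "jog_arm", "arguments": {"series": [[[-3, 0, 0, 0, 0, 0, 0], [-6, 0, -3, 0, 0, 0, 0], [-6, 0, -4, 0, 0, 0, 0], [0, 0, -5, 0, 0, 0, 0], [0, 0, -5, 0, 0, 0, 0], [0, 0, -2, 0, 0, 0, 0], [5, 0, 0, 0, 0, 0, 0], [5, 0, 0, 0, 0, 0, 0], [0, 0, 0, 0, 0, 0, 0], [0, 0, 0, 0, 0, 0, 0]]]}}

```text
time_s: 12.45
eef_pos: [0.4702, -0.3558, 0.1591]
eef_rot: [-0.0, 0.717, 0.697, 0.0]
wrist_force: [-0.1, 0.2, 0.6]
opening: -0.002
grasp_force: 0.1
```

```bash
python3 - <<'E'
from leaf import *
c,S=cam('side'); o=ctrl.get_obs(); p0=o['eef_pos'];print(p0,o['eef_rot'],o['wrist_force']); print(angle(S)[:3])
h=np.array([-.305,.065-.036])
th=np.linspace(1.73,.0,55)
r=np.interp(th,[0,1.6],[.140,.132])
P=h+np.c_[r*np.cos(th)-.0125*np.sin(th)-.011,r*np.sin(th)+.0125*np.cos(th)]
P=np.vstack([p0[1:],P]); D=np.diff(P,axis=0)*1000
for i in range(len(D)): print(i,np.round(th[i],2),np.round(P[i+1],3),'%.1f %.1f'%(D[i,0],-D[i,1]))
E
```

```text
[ 0.4701998  -0.35585669  0.15900674] [-2.58014443e-04  7.17551000e-01  6.96505902e-01  1.56985435e-04] [-0.48511778  1.05361943  0.31186546]
(np.float64(1.7336869666972528), np.int64(2880), 4458)
0 1.73 [-0.349  0.157] 6.6 1.7
1 1.7 [-0.345  0.158] 4.1 -1.0
2 1.67 [-0.341  0.159] 4.2 -0.9
3 1.63 [-0.337  0.16 ] 4.2 -0.7
4 1.6 [-0.333  0.161] 4.2 -0.6
5 1.57 [-0.328  0.161] 4.2 -0.6
6 1.54 [-0.324  0.162] 4.2 -0.5
7 1.51 [-0.32   0.162] 4.3 -0.4
8 1.47 [-0.316  0.162] 4.3 -0.2
9 1.44 [-0.311  0.162] 4.3 -0.1
10 1.41 [-0.307  0.162] 4.3 0.1
11 1.38 [-0.303  0.162] 4.3 0.2
12 1.35 [-0.298  0.162] 4.3 0.3
13 1.31 [-0.294  0.161] 4.3 0.5
14 1.28 [-0.29   0.161] 4.3 0.6
15 1.25 [-0.286  0.16 ] 4.3 0.8
16 1.22 [-0.281  0.159] 4.2 0.9
17 1.19 [-0.277  0.158] 4.2 1.0
18 1.15 [-0.273  0.157] 4.2 1.2
19 1.12 [-0.269  0.155] 4.1 1.3
20 1.09 [-0.265  0.154] 4.1 1.4
21 1.06 [-0.261  0.152] 4.1 1.6
22 1.03 [-0.257  0.151] 4.0 1.7
23 0.99 [-0.253  0.149] 4.0 1.8
24 0.96 [-0.249  0.147] 3.9 2.0
25 0.93 [-0.245  0.145] 3.8 2.1
26 0.9 [-0.241  0.143] 3.8 2.2
27 0.86 [-0.238  0.14 ] 3.7 2.3
28 0.83 [-0.234  0.138] 3.6 2.5
29 0.8 [-0.23   0.135] 3.6 2.6
30 0.77 [-0.227  0.133] 3.5 2.7
31 0.74 [-0.223  0.13 ] 3.4 2.8
32 0.7 [-0.22   0.127] 3.3 2.9
33 0.67 [-0.217  0.124] 3.2 3.0
34 0.64 [-0.214  0.121] 3.1 3.1
35 0.61 [-0.211  0.118] 3.0 3.2
36 0.58 [-0.208  0.114] 2.9 3.3
37 0.54 [-0.205  0.111] 2.8 3.4
38 0.51 [-0.202  0.107] 2.7 3.5
39 0.48 [-0.2    0.104] 2.6 3.6
40 0.45 [-0.197  0.1  ] 2.5 3.7
41 0.42 [-0.195  0.096] 2.4 3.8
42 0.38 [-0.193  0.092] 2.2 3.9
43 0.35 [-0.191  0.088] 2.1 3.9
44 0.32 [-0.189  0.084] 2.0 4.0
45 0.29 [-0.187  0.08 ] 1.9 4.1
46 0.26 [-0.185  0.076] 1.7 4.1
47 0.22 [-0.183  0.072] 1.6 4.2
48 0.19 [-0.182  0.068] 1.5 4.2
49 0.16 [-0.181  0.064] 1.3 4.3
50 0.13 [-0.179  0.059] 1.2 4.3
51 0.1 [-0.178  0.055] 1.1 4.4
52 0.06 [-0.177  0.05 ] 0.9 4.4
53 0.03 [-0.177  0.046] 0.8 4.4
54 0.0 [-0.176  0.042] 0.6 4.5
```

>>> {"name": "jog_arm", "arguments": {"series": [[[5, 0, 0, 0, 0, 0, 0], [4, 0, 0, 0, 0, 0, 0], [4.5, 0, 0, 0, 0, 0, 0], [4.5, 0, -0.5, 0, 0, 0, 0], [4.5, 0, -0.5, 0, 0, 0, 0], [4.5, 0, -0.5, 0, 0, 0, 0], [4.5, 0, -0.5, 0, 0, 0, 0], [4.5, 0, -0.5, 0, 0, 0, 0], [4.5, 0, -0.5, 0, 0, 0, 0], [4.5, 0, 0, 0, 0, 0, 0]]]}}

```text
time_s: 13.5
eef_pos: [0.4716, -0.3106, 0.1617]
eef_rot: [-0.0, 0.718, 0.696, 0.0]
wrist_force: [2.6, -3.5, -0.7]
opening: -0.002
grasp_force: 1.9
```

```bash
python3 - <<'E'
from leaf import *
c,S=cam('side'); o=ctrl.get_obs(); p0=o['eef_pos'];print(p0,o['wrist_force']); print(angle(S)[:3])
E
```

```text
[ 0.47155453 -0.30979977  0.16163524] [ 2.59254032 -2.16436849 -0.48169628]
(np.float64(1.4255048442874425), np.int64(3259), 5009)
```

Good: the leaf is at 1.43 rad, as planned. Continuing along the arc.

>>> {"name": "jog_arm", "arguments": {"series": [[[4.3, 0, 0.1, 0, 0, 0, 0], [4.3, 0, 0.2, 0, 0, 0, 0], [4.3, 0, 0.3, 0, 0, 0, 0], [4.3, 0, 0.5, 0, 0, 0, 0], [4.3, 0, 0.6, 0, 0, 0, 0], [4.3, 0, 0.8, 0, 0, 0, 0], [4.2, 0, 0.9, 0, 0, 0, 0], [4.2, 0, 1.0, 0, 0, 0, 0], [4.2, 0, 1.2, 0, 0, 0, 0], [4.1, 0, 1.3, 0, 0, 0, 0]]]}}

```text
time_s: 14.55
eef_pos: [0.4728, -0.2684, 0.1552]
eef_rot: [-0.0, 0.718, 0.696, 0.0]
wrist_force: [-0.8, -3.7, -2.0]
opening: 0.006
grasp_force: 1.2
```

>>> {"name": "jog_arm", "arguments": {"series": [[[4.1, 0, 1.4, 0, 0, 0, 0], [4.1, 0, 1.6, 0, 0, 0, 0], [4.0, 0, 1.7, 0, 0, 0, 0], [4.0, 0, 1.8, 0, 0, 0, 0], [3.9, 0, 2.0, 0, 0, 0, 0], [3.8, 0, 2.1, 0, 0, 0, 0], [3.8, 0, 2.2, 0, 0, 0, 0], [3.7, 0, 2.3, 0, 0, 0, 0], [3.6, 0, 2.5, 0, 0, 0, 0], [3.6, 0, 2.6, 0, 0, 0, 0]]]}}

```text
time_s: 15.55
eef_pos: [0.474, -0.2299, 0.1349]
eef_rot: [-0.0, 0.718, 0.696, 0.0]
wrist_force: [0.5, -2.3, 0.9]
opening: 0.004
grasp_force: 0.7
```

```bash
python3 - <<'E'
from leaf import *
c,S=cam('side'); o=ctrl.get_obs(); p0=o['eef_pos'];print(p0,o['wrist_force']); print(angle(S))
E
```

```text
[ 0.47376845 -0.22904379  0.13434664] [ 0.18389451  0.35716152 -0.37008501]
(np.float64(0.7795777218804815), np.int64(3135), 4881, array([ 0.4703396 , -0.26227894,  0.12857934]), array([-0.0140476 , -0.70283878,  0.71121045]), array([-0.31860591,  0.07547791]), array([-0.20227841,  0.18552046]))
```

>>> {"name": "jog_arm", "arguments": {"series": [[[3.5, 0, 2.7, 0, 0, 0, 0], [3.4, 0, 2.8, 0, 0, 0, 0], [3.3, 0, 2.9, 0, 0, 0, 0], [3.2, 0, 3.0, 0, 0, 0, 0], [3.1, 0, 3.1, 0, 0, 0, 0], [3.0, 0, 3.2, 0, 0, 0, 0], [2.9, 0, 3.3, 0, 0, 0, 0], [2.8, 0, 3.4, 0, 0, 0, 0], [2.7, 0, 3.5, 0, 0, 0, 0], [2.6, 0, 3.6, 0, 0, 0, 0]]]}}

```text
time_s: 16.6
eef_pos: [0.4749, -0.1995, 0.1033]
eef_rot: [-0.0, 0.718, 0.696, 0.0]
wrist_force: [-1.3, -1.0, 0.5]
opening: -0.004
grasp_force: 0.3
```

>>> {"name": "jog_arm", "arguments": {"series": [[[2.5, 0, 3.7, 0, 0, 0, 0], [2.4, 0, 3.8, 0, 0, 0, 0], [2.2, 0, 3.7, 0, 0, 0, 0], [1.9, 0, 3.4, 0, 0, 0, 0], [1.6, 0, 3.1, 0, 0, 0, 0], [1.3, 0, 2.8, 0, 0, 0, 0], [1.2, 0, 2.8, 0, 0, 0, 0], [1.2, 0, 2.8, 0, 0, 0, 0], [1.1, 0, 2.7, 0, 0, 0, 0], [0.5, 0, 1.2, 0, 0, 0, 0]]]}}

```text
time_s: 17.6
eef_pos: [0.4752, -0.1836, 0.0732]
eef_rot: [-0.0, 0.718, 0.696, -0.0]
wrist_force: [0.1, 0.1, 0.4]
opening: 0.002
grasp_force: 0.0
```

```bash
python3 - <<'E'
from leaf import *
c,S=cam('side'); o=ctrl.get_obs(); p0=o['eef_pos'];print(p0,o['wrist_force']); print(angle(S))
E
```

```text
[ 0.47516709 -0.18359341  0.07317473] [ 0.85685328  0.17575867 -0.60372877]
(np.float64(0.20170413445417634), np.int64(2470), 3902, array([ 0.46982299, -0.23659884,  0.09388423]), array([-0.00332339, -0.20031164,  0.9797266 ]), array([-0.31045561,  0.07762817]), array([-0.15242578,  0.11260369]))
```

>>> {"name": "jog_arm", "arguments": {"series": [[[0.8, 0, 2.2, 0, 0, 0, 0], [0.7, 0, 2.2, 0, 0, 0, 0], [0.7, 0, 2.2, 0, 0, 0, 0], [0.6, 0, 2.2, 0, 0, 0, 0], [0.6, 0, 2.0, 0, 0, 0, 0], [0.5, 0, 2.0, 0, 0, 0, 0], [0.5, 0, 2.0, 0, 0, 0, 0], [0.4, 0, 1.8, 0, 0, 0, 0], [0.4, 0, 1.6, 0, 0, 0, 0], [0.3, 0, 1.5, 0, 0, 0, 0]]]}}

```text
time_s: 18.65
eef_pos: [0.4756, -0.1784, 0.0538]
eef_rot: [0.0, 0.718, 0.696, -0.0]
wrist_force: [0.4, 0.5, 0.1]
opening: -0.001
grasp_force: 0.0
```

>>> {"name": "jog_arm", "arguments": {"series": [[[0.2, 0, 1.2, 0, 0, 0, 0], [0.2, 0, 1.2, 0, 0, 0, 0], [0.1, 0, 1.2, 0, 0, 0, 0], [0.1, 0, 1.0, 0, 0, 0, 0], [0.1, 0, 1.0, 0, 0, 0, 0], [0, 0, 1.0, 0, 0, 0, 0], [0, 0, 0.8, 0, 0, 0, 0], [0, 0, 0.8, 0, 0, 0, 0], [0, 0, 0.8, 0, 0, 0, 0], [0, 0, 0.5, 0, 0, 0, 0]]]}}

```text
time_s: 19.65
eef_pos: [0.4756, -0.1777, 0.0445]
eef_rot: [-0.0, 0.718, 0.696, -0.0]
wrist_force: [-2.6, 1.0, 5.4]
opening: 0.004
grasp_force: 2.8
```

```bash
python3 - <<'E'
from leaf import *
c,S=cam('side'); o=ctrl.get_obs(); p0=o['eef_pos'];print(p0,o['wrist_force']); print(angle(S))
E
```

```text
[ 0.47556122 -0.17770214  0.04457446] [-0.05256351 -0.56746554  2.17173542]
(np.float64(0.0024932854197652343), np.int64(2064), 3446, array([ 0.47032021, -0.23488603,  0.0780995 ]), array([-2.75311618e-04,  2.47803608e-03,  9.99996892e-01]), array([-0.30904635,  0.07500506]), array([-0.12593324,  0.08099723]))
```

>>> {"name": "jog_arm", "arguments": {"series": [[[0, 0, 0.5, 0, 0, 0, 0], [0, 0, 0.5, 0, 0, 0, 0], [0, 0, 0.5, 0, 0, 0, 0], [0, 0, 0.5, 0, 0, 0, 0], [0, 0, 0.4, 0, 0, 0, 0], [0, 0, 0.3, 0, 0, 0, 0], [0, 0, 0.3, 0, 0, 0, 0], [0, 0, 0, 0, 0, 0, 0], [0, 0, 0, 0, 0, 0, 0], [0, 0, 0, 0, 0, 0, 0]]]}}

```text
time_s: 20.7
eef_pos: [0.4757, -0.1777, 0.0443]
eef_rot: [-0.0, 0.717, 0.697, -0.0]
wrist_force: [-11.2, 6.8, 28.7]
opening: -0.002
grasp_force: 14.6
```

>>> {"name": "jog_arm", "arguments": {"series": [[[0, 0, -2, 0, 0, 0, 0], [0, 0, -6, 0, 0, 0, 0], [0, 0, -15, 0, 0, 0, 0], [-5, 0, -20, 0, 0, 0, 0], [-20, 0, -20, 0, 0, 0, 0], [-25, 0, -10, 0, 0, 0, 0], [-25, 0, 0, 0, 0, 0, 0], [-25, 0, 0, 0, 0, 0, 0], [-25, 0, 0, 0, 0, 0, 0], [-15, 0, 0, 0, 0, 0, 0]]]}}

```text
time_s: 21.7
eef_pos: [0.4712, -0.3194, 0.1144]
eef_rot: [0.0, 0.718, 0.696, -0.0]
wrist_force: [0.6, 0.8, -0.4]
opening: -0.0
grasp_force: 0.0
```

```bash
python3 - <<'E'
from leaf import *
c,T,d,S=state('pics/b1.png'); o=ctrl.get_obs(); print(o['eef_pos'],o['wrist_force']); print(angle(S))
for nm,A in(('top',T),('side',S)):
    p=A.reshape(-1,3); p=p[(p[:,2]>.0985)&(p[:,2]<.116)&(p[:,1]<-.14)&(p[:,1]>-.31)&(p[:,0]>.35)&(p[:,0]<.6)]
    for x in(.395,.545):
        k=p[abs(p[:,0]-x)<.025]; print(nm,x,len(k),k.mean(0) if len(k) else '',k.min(0) if len(k) else '',k.max(0) if len(k) else '')
sub=T[170:275,290:420]; m=(sub[...,2]>.05)&(sub[...,2]<.085); p=sub[m]
r=cv2.minAreaRect((p[:,:2]*1000).astype(np.float32)); print(np.round(cv2.boxPoints(r)))
E
```

```text
[ 0.47116143 -0.31923825  0.11429585] [ 0.05991034  0.83882359 -0.37339842]
(np.float64(0.004323105077671752), np.int64(2016), 3456, array([ 0.47005287, -0.23791782,  0.07810715]), array([5.00760673e-04, 4.29399113e-03, 9.99990655e-01]), array([-0.31011366,  0.07501298]), array([-0.12626697,  0.08118469]))
top 0.395 1 [ 0.406434   -0.18809177  0.09909528] [ 0.406434   -0.18809177  0.09909528] [ 0.406434   -0.18809177  0.09909528]
top 0.545 26 [ 0.54768269 -0.22265161  0.10671827] [ 0.54120104 -0.23631856  0.09904405] [ 0.55703783 -0.15740129  0.11481471]
side 0.395 26 [ 0.39718923 -0.22935343  0.1062453 ] [ 0.38976427 -0.23574083  0.09964745] [ 0.40373166 -0.2203633   0.1104628 ]
side 0.545 23 [ 0.54693872 -0.23832967  0.10644562] [ 0.54114222 -0.24343669  0.10021173] [ 0.55203165 -0.23003092  0.11038317]
[[ 356. -114.]
 [ 379. -443.]
 [ 611. -427.]
 [ 589.  -98.]]
```

View pics/b1.png

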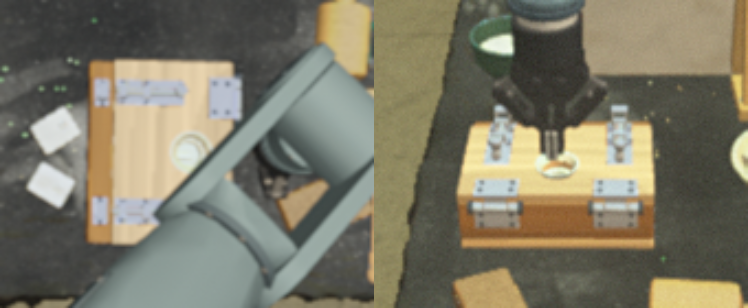

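The right crop shows the leaf lying shut, with knobs at crop (495, 150) and (622, 150). That puts the near knob's back at y ≈ −0.236 and the far one's at ≈ −0.243. Next is the near bolt.

>>> {"name": "jog_arm", "arguments": {"series": [[[5, -8, 0, 0, 0, 0, 0], [10, -14, 0, 0, 0, 0, 0], [12, -16, 0, 0, 0, 0, 0], [12, -16, 0, 0, 0, 0, 0], [10, -14, 5, 0, 0, 0, 0], [6, -8, 10, 0, 0, 0, 0], [2, 0, 12, 0, 0, 0, 0], [0, 0, 12, 0, 0, 0, 0], [0, 0, 10, 0, 0, 0, 0], [0, 0, 4, 0, 0, 0, 0]]]}}

```text
time_s: 22.8
eef_pos: [0.3968, -0.2577, 0.0599]
eef_rot: [-0.001, 0.718, 0.697, 0.0]
wrist_force: [-0.7, -0.1, -0.3]
opening: 0.003
grasp_force: 0.0
```

>>> {"name": "jog_arm", "arguments": {"series": [[[3, 0, 0, 0, 0, 0, 0], [3, 0, 0, 0, 0, 0, 0], [3, 0, 0, 0, 0, 0, 0], [3, 0, 0, 0, 0, 0, 0], [3, 0, 0, 0, 0, 0, 0], [2, 0, 0, 0, 0, 0, 0], [2, 0, 0, 0, 0, 0, 0], [2, 0, 0, 0, 0, 0, 0], [2, 0, 0, 0, 0, 0, 0], [2, 0, 0, 0, 0, 0, 0]]]}}

```text
time_s: 23.8
eef_pos: [0.398, -0.2335, 0.0616]
eef_rot: [0.0, 0.718, 0.696, -0.0]
wrist_force: [0.0, -1.8, 1.3]
opening: 0.001
grasp_force: 1.0
```

>>> {"name": "jog_arm", "arguments": {"series": [[[1.5, 0, 0, 0, 0, 0, 0], [1.5, 0, 0, 0, 0, 0, 0], [1, 0, 0, 0, 0, 0, 0], [1, 0, 0, 0, 0, 0, 0], [1, 0, 0, 0, 0, 0, 0], [1, 0, 0, 0, 0, 0, 0], [1, 0, 0, 0, 0, 0, 0], [1, 0, 0, 0, 0, 0, 0], [1, 0, 0, 0, 0, 0, 0], [0, 0, 0, 0, 0, 0, 0]]]}}

```text
time_s: 24.8
eef_pos: [0.3982, -0.2232, 0.0614]
eef_rot: [-0.0, 0.718, 0.696, 0.0]
wrist_force: [0.6, -1.5, 0.9]
opening: 0.003
grasp_force: 0.8
```

>>> {"name": "jog_arm", "arguments": {"series": [[[0.5, 0, 0, 0, 0, 0, 0], [0.5, 0, 0, 0, 0, 0, 0], [0.5, 0, 0, 0, 0, 0, 0], [0.5, 0, 0, 0, 0, 0, 0], [0, 0, 0, 0, 0, 0, 0], [0, 0, 0, 0, 0, 0, 0], [0, 0, 0, 0, 0, 0, 0], [0, 0, 0, 0, 0, 0, 0], [0, 0, 0, 0, 0, 0, 0], [0, 0, 0, 0, 0, 0, 0]]]}}

```text
time_s: 25.8
eef_pos: [0.3982, -0.2213, 0.0614]
eef_rot: [-0.0, 0.718, 0.696, 0.0]
wrist_force: [0.7, -1.1, 1.1]
opening: 0.003
grasp_force: 0.6
```

>>> {"name": "jog_arm", "arguments": {"series": [[[0.5, 0, 0, 0, 0, 0, 0], [0.5, 0, 0, 0, 0, 0, 0], [0.5, 0, 0, 0, 0, 0, 0], [0.5, 0, 0, 0, 0, 0, 0], [0, 0, 0, 0, 0, 0, 0], [0, 0, 0, 0, 0, 0, 0], [0, 0, 0, 0, 0, 0, 0], [0, 0, 0, 0, 0, 0, 0], [0, 0, 0, 0, 0, 0, 0], [0, 0, 0, 0, 0, 0, 0]]]}}

```text
time_s: 26.8
eef_pos: [0.3983, -0.2194, 0.0614]
eef_rot: [0.0, 0.718, 0.696, -0.0]
wrist_force: [-0.2, -2.9, -0.6]
opening: 0.001
grasp_force: 1.3
```

```bash
python3 - <<'E'
from leaf import *
c,T,d,S=state('pics/b2.png'); o=ctrl.get_obs(); print(o['eef_pos'],o['wrist_force'])
s=c['frame'][165:275,290:400]; e=d['frame'][205:285,215:315]
cv2.imwrite('pics/b2.png',np.hstack([cv2.resize(s,(400,400),interpolation=2),cv2.resize(e,(400,400),interpolation=2)]))
E
```

```text
[ 0.39826205 -0.21940803  0.06139329] [-0.99401692 -2.51173925  0.63400674]
```

View pics/b2.png

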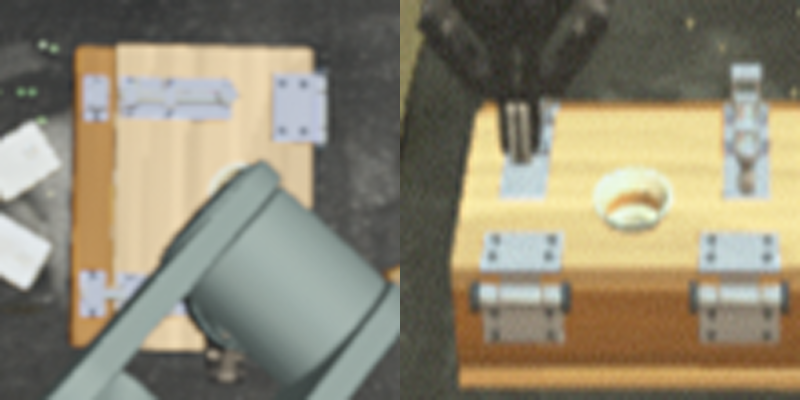

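The left crop shows the near bolt entering its keeper at crop (112, 293). The right crop shows the fingers behind the near knob. The force is still only sliding friction, so I'll push on in small steps.

>>> {"name": "jog_arm", "arguments": {"series": [[[0.5, 0, 0, 0, 0, 0, 0], [0.5, 0, 0, 0, 0, 0, 0], [0.5, 0, 0, 0, 0, 0, 0], [0.5, 0, 0, 0, 0, 0, 0], [0, 0, 0, 0, 0, 0, 0], [0, 0, 0, 0, 0, 0, 0], [0, 0, 0, 0, 0, 0, 0], [0, 0, 0, 0, 0, 0, 0], [0, 0, 0, 0, 0, 0, 0], [0, 0, 0, 0, 0, 0, 0]]]}}

```text
time_s: 27.9
eef_pos: [0.3984, -0.2192, 0.0616]
eef_rot: [0.001, 0.718, 0.696, -0.001]
wrist_force: [-0.8, -8.8, -2.8]
opening: 0.004
grasp_force: 4.8
```

>>> {"name": "jog_arm", "arguments": {"series": [[[0.5, 0, 0, 0, 0, 0, 0], [0.5, 0, 0, 0, 0, 0, 0], [0.5, 0, 0, 0, 0, 0, 0], [0.5, 0, 0, 0, 0, 0, 0], [0, 0, 0, 0, 0, 0, 0], [0, 0, 0, 0, 0, 0, 0], [0, 0, 0, 0, 0, 0, 0], [0, 0, 0, 0, 0, 0, 0], [0, 0, 0, 0, 0, 0, 0], [0, 0, 0, 0, 0, 0, 0]]]}}

```text
time_s: 28.9
eef_pos: [0.3985, -0.219, 0.0618]
eef_rot: [0.003, 0.718, 0.697, -0.002]
wrist_force: [-1.6, -16.1, -5.8]
opening: -0.001
grasp_force: 8.3
```

>>> {"name": "jog_arm", "arguments": {"series": [[[-4, 0, 0, 0, 0, 0, 0], [-8, 0, 0, 0, 0, 0, 0], [-10, 0, -10, 0, 0, 0, 0], [-10, 2, -20, 0, 0, 0, 0], [-10, 8, -20, 0, 0, 0, 0], [-5, 20, 0, 0, 0, 0, 0], [0, 30, 0, 0, 0, 0, 0], [0, 35, 0, 0, 0, 0, 0], [0, 35, 0, 0, 0, 0, 0], [0, 20, 0, 0, 0, 0, 0]]]}}

```text
time_s: 29.9
eef_pos: [0.5493, -0.2671, 0.1121]
eef_rot: [0.0, 0.717, 0.697, 0.0]
wrist_force: [0.0, -0.7, -0.4]
opening: 0.005
grasp_force: 0.0
```

>>> {"name": "jog_arm", "arguments": {"series": [[[0, 0, 5, 0, 0, 0, 0], [0, 0, 10, 0, 0, 0, 0], [0, 0, 10, 0, 0, 0, 0], [0, 0, 10, 0, 0, 0, 0], [0, 0, 9, 0, 0, 0, 0], [0, 0, 6, 0, 0, 0, 0], [0, 0, 0, 0, 0, 0, 0], [3, 0, 0, 0, 0, 0, 0], [3, 0, 0, 0, 0, 0, 0], [3, 0, 0, 0, 0, 0, 0]]]}}

```text
time_s: 30.9
eef_pos: [0.5476, -0.2577, 0.0619]
eef_rot: [0.0, 0.718, 0.696, 0.0]
wrist_force: [-0.8, 0.6, -0.2]
opening: 0.001
grasp_force: 0.0
```

>>> {"name": "jog_arm", "arguments": {"series": [[[3, 0, 0, 0, 0, 0, 0], [3, 0, 0, 0, 0, 0, 0], [3, 0, 0, 0, 0, 0, 0], [3, 0, 0, 0, 0, 0, 0], [2, 0, 0, 0, 0, 0, 0], [2, 0, 0, 0, 0, 0, 0], [2, 0, 0, 0, 0, 0, 0], [2, 0, 0, 0, 0, 0, 0], [2, 0, 0, 0, 0, 0, 0], [2, 0, 0, 0, 0, 0, 0]]]}}

```text
time_s: 31.9
eef_pos: [0.548, -0.2338, 0.0615]
eef_rot: [0.0, 0.718, 0.696, 0.0]
wrist_force: [-0.7, -3.1, 0.5]
opening: -0.004
grasp_force: 1.0
```

>>> {"name": "jog_arm", "arguments": {"series": [[[1.5, 0, 0, 0, 0, 0, 0], [1.5, 0, 0, 0, 0, 0, 0], [1.5, 0, 0, 0, 0, 0, 0], [1, 0, 0, 0, 0, 0, 0], [1, 0, 0, 0, 0, 0, 0], [0.5, 0, 0, 0, 0, 0, 0], [0.5, 0, 0, 0, 0, 0, 0], [0.5, 0, 0, 0, 0, 0, 0], [0, 0, 0, 0, 0, 0, 0], [0, 0, 0, 0, 0, 0, 0]]]}}

```text
time_s: 32.9
eef_pos: [0.5481, -0.2258, 0.0613]
eef_rot: [-0.0, 0.718, 0.696, 0.0]
wrist_force: [-0.1, -0.9, 0.6]
opening: 0.001
grasp_force: 0.8
```

>>> {"name": "jog_arm", "arguments": {"series": [[[0.5, 0, 0, 0, 0, 0, 0], [0.5, 0, 0, 0, 0, 0, 0], [0.5, 0, 0, 0, 0, 0, 0], [0.5, 0, 0, 0, 0, 0, 0], [0, 0, 0, 0, 0, 0, 0], [0, 0, 0, 0, 0, 0, 0], [0, 0, 0, 0, 0, 0, 0], [0, 0, 0, 0, 0, 0, 0], [0, 0, 0, 0, 0, 0, 0], [0, 0, 0, 0, 0, 0, 0]]]}}

```text
time_s: 33.9
eef_pos: [0.5482, -0.2238, 0.0614]
eef_rot: [-0.0, 0.718, 0.696, 0.0]
wrist_force: [-0.6, -1.2, 0.5]
opening: -0.001
grasp_force: 0.8
```

>>> {"name": "jog_arm", "arguments": {"series": [[[0.5, 0, 0, 0, 0, 0, 0], [0.5, 0, 0, 0, 0, 0, 0], [0.5, 0, 0, 0, 0, 0, 0], [0.5, 0, 0, 0, 0, 0, 0], [0, 0, 0, 0, 0, 0, 0], [0, 0, 0, 0, 0, 0, 0], [0, 0, 0, 0, 0, 0, 0], [0, 0, 0, 0, 0, 0, 0], [0, 0, 0, 0, 0, 0, 0], [0, 0, 0, 0, 0, 0, 0]]]}}

```text
time_s: 34.9
eef_pos: [0.5482, -0.2236, 0.0615]
eef_rot: [0.001, 0.718, 0.696, -0.001]
wrist_force: [0.3, -7.5, -1.1]
opening: 0.001
grasp_force: 3.9
```

>>> {"name": "jog_arm", "arguments": {"series": [[[0.5, 0, 0, 0, 0, 0, 0], [0.5, 0, 0, 0, 0, 0, 0], [0.5, 0, 0, 0, 0, 0, 0], [0, 0, 0, 0, 0, 0, 0], [0, 0, 0, 0, 0, 0, 0], [0, 0, 0, 0, 0, 0, 0], [0, 0, 0, 0, 0, 0, 0], [0, 0, 0, 0, 0, 0, 0], [0, 0, 0, 0, 0, 0, 0], [0, 0, 0, 0, 0, 0, 0]]]}}

```text
time_s: 35.9
eef_pos: [0.5483, -0.2234, 0.0616]
eef_rot: [0.002, 0.718, 0.696, -0.001]
wrist_force: [0.1, -12.5, -2.8]
opening: 0.001
grasp_force: 6.1
```

Hard stop reached at the expected position. I'll retreat clear and check.

>>> {"name": "jog_arm", "arguments": {"series": [[[-4, 0, 0, 0, 0, 0, 0], [-8, 0, 0, 0, 0, 0, 0], [-8, 0, -10, 0, 0, 0, 0], [-8, 0, -20, 0, 0, 0, 0], [0, 0, -30, 0, 0, 0, 0], [0, 0, -30, 0, 0, 0, 0], [0, 0, -30, 0, 0, 0, 0], [-10, 0, -30, 0, 0, 0, 0], [-30, 0, 0, 0, 0, 0, 0], [-30, 0, 0, 0, 0, 0, 0]]]}}

```text
time_s: 36.9
eef_pos: [0.5463, -0.3192, 0.2142]
eef_rot: [0.002, 0.717, 0.697, 0.0]
wrist_force: [0.1, -0.0, 0.0]
opening: -0.0
grasp_force: 0.0
```

>>> {"name": "jog_arm", "arguments": {"series": [[[-30, 0, 0, 0, 0, 0, 0], [-30, 0, 0, 0, 0, 0, 0], [-30, 0, 0, 0, 0, 0, 0], [-20, 0, 0, 0, 0, 0, 0], [-10, 0, 0, 0, 0, 0, 0], [0, 0, 0, 0, 0, 0, 0], [0, 0, 0, 0, 0, 0, 0], [0, 0, 0, 0, 0, 0, 0], [0, 0, 0, 0, 0, 0, 0], [0, 0, 0, 0, 0, 0, 0]]]}}

```text
time_s: 37.9
eef_pos: [0.5421, -0.4375, 0.2117]
eef_rot: [0.0, 0.717, 0.697, 0.0]
wrist_force: [-0.2, -0.4, 0.1]
opening: -0.001
grasp_force: 0.0
```

```bash
python3 - <<'E'
from leaf import *
c,T,d,S=state(); o=ctrl.get_obs(); print(o['eef_pos'],o['wrist_force'])
print(angle(S)[0])
for nm,A in(('top',T),('side',S)):
    p=A.reshape(-1,3); p=p[(p[:,2]>.1)&(p[:,2]<.116)&(p[:,1]<-.17)&(p[:,1]>-.31)&(p[:,0]>.35)&(p[:,0]<.6)]
    for x in(.395,.545):
        k=p[abs(p[:,0]-x)<.02]; print(nm,x,len(k),k.mean(0) if len(k) else '')
s=c['frame'][165:275,290:400]; e=d['frame'][205:285,215:315]
cv2.imwrite('pics/b3.png',np.hstack([cv2.resize(s,(400,400),interpolation=2),cv2.resize(e,(400,400),interpolation=2)]))
E
```

```text
[ 0.54198012 -0.43780113  0.21160704] [-0.12863558  0.01853652  0.59737836]
0.004227704069398319
top 0.395 22 [ 0.39829545 -0.19730148  0.11009044]
top 0.545 25 [ 0.54819569 -0.20140177  0.10649862]
side 0.395 26 [ 0.39801442 -0.20524703  0.10594772]
side 0.545 0
```

View pics/b3.png

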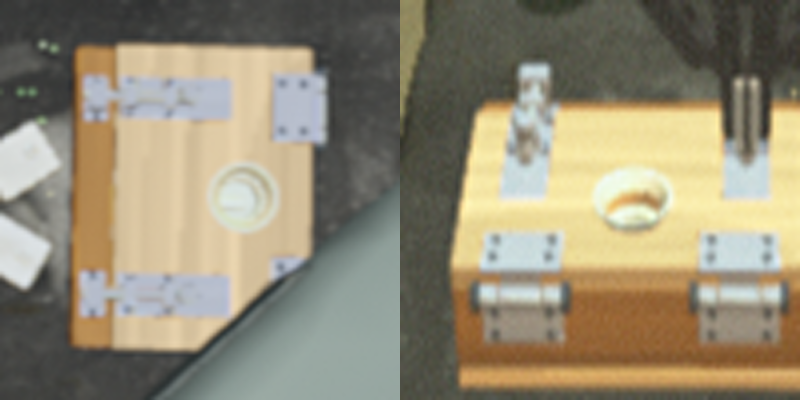

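Both bolts are in their keepers, at left-crop (112, 97) and (112, 293). The leaf is flat, and the mould is at the same pixels as in the earlier crop. Handing in.

```bash
python3 -c "
from bench import ctrl
print(ctrl.hand_in())"
```

```text
the job is handed in; nothing more can be done
None
```

The mould is handed in at about 38 s with its leaf shut flat and both bolts pushed to their hard stops; along the way the gripper's body pressed on the leaf's top edge (about 20 N measured), and I pressed the shut leaf down with about 29 N, but I saw no shift of the mould.

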